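# Offer up a cabinet door to its hinge and hold it for the pin

## Robot

A 7-joint arm with a two-finger parallel gripper is mounted at the origin on the work surface; the furniture and walls round the work are solid. World frame = base frame: x ahead of the robot, y to its left, z up, the work surface at z = 0. Lengths are in m, angles in degrees, forces in N, time in s.
With the tool pointing down it reaches from about 0.35 to 0.9 m from the base axis. Payload 8.1 kg.
Tool frame: the origin (TCP) lies where the fingers leave the gripper's body, on its centre line; the fingertips stand robot.tips_ahead ahead of it and the grasp point (between the pads) lies 54 mm ahead of it (robot.tips_ahead is the distance from the TCP to the fingertips, in m); z points along the fingers, y is the direction in which the jaws open and shut (so a half turn about z gives the same grasp; the last joint's range is limited). The gripper opens to 85 mm and grips with 20 to 120 N. Pads are 22 mm wide; open, the fingers measure 114 mm over their backs; the gripper's body (76 mm by 85 mm) begins 54 mm behind the grasp point. The pads swing forward as they close: fully open they stand 13 mm farther back than shut.
Start: joints at [58.522, 24.895, 1.432, 90.138, -0.665, 64.973, -4.303], TCP at [0.27, -0.564, 0.304] pointing down, gripper open.
Joint ranges: [-149.89, 149.89], [-25.12, 119.58], [-72.63, 75.52], [4.76, 147.25], [-75.54, 255.54], [6.69, 114.76], [-157.13, 157.13]. Speed limits (degrees/s): [127.2, 127.2, 172.46, 172.46, 180, 180, 180].

## Interface

Orientations are given as a 3x3 rotation matrix whose columns are the frame's x, y, z axes.
In Python, from workcell import robot, ik, viewer, order gives the robot as it stands. The module is installed in compiled form; this text tells all that it offers. Calls block until the motion is done:
- robot.movep(position, orientation): joint-space move of the TCP to a pose.
- robot.servo_line(position, orientation=None, feed=0.15): straight line of the TCP; orientation=None keeps the orientation; feed is the mean speed in m/s.
- robot.set_joints(angles): joint-space move.
- robot.gripper_to(opening, strength=None): opening from 0.0 (shut) to 1.0 (fully open); strength is the grip in N (None keeps the last); returns when the fingers have stopped.
- robot.wait(seconds).
- ik(position, orientation): joint angles nearest the present ones, or None.
- robot.sense(): the state.
- viewer.capture(name): name is "side" or "top"; returns the picture (400x640x3 uint8, blue, green, red); there is no depth.
- viewer.camera_model(name): a dict with "fx", "fy", "cx", "cy" (pixels), "camera_from_world" (4x4, takes a point from world to camera coordinates). Camera axes: x right, y down, z forward; pixel columns grow to the right and rows downward; lengths in m; the calibration is good to about 2 mm. A picture is of the moment at which its call begins. camera_model takes no time and is no camera call.
A pose or a line that the arm cannot do raises robot.PlanningError and nothing moves.
- order.close_job(): hands the job in, once; it reports no verdict.
The state is a dict: "time_s": time; "joint_pos": joint angles; "joint_vel": joint speeds; "joint_efforts": joint torques, N m; "tool_pos": TCP position; "tcp_rot": TCP orientation; "ft_force": force on the tool from outside, world axes, zero at the start; "torque": the same for the moment, N m; "opening": opening from 0.0 (shut) to 1.0 (fully open).
Only numpy, scipy, OpenCV 4.12 (cv2) and the standard library are available. Lean on these libraries where they do the work, as an engineer would, in place of code of your own. Each camera call takes 0.05 s, during which the arm holds its last target.

## Task

A small gauge cabinet has lost its door. Of the two loose doors, pick up the one whose hinge knuckles fit into the gaps between the cabinet's knuckles, and bring it upright to the cabinet, swung right back so that it stands in line with the cabinet's front, with the knuckles of both leaves meshed and their holes in one line, ready for the pin. Finish holding it there in the gripper, still and off the bench, hardly touching the cabinet and never forced against it, and do not disturb the other door or the things standing about.

Things in the scene. Friction and masses are not known exactly. Their poses are not given: they have to be found in the camera images.
- cabinet: fixed wooden cabinet, 130 wide (y) x 80 deep (x) x 206 high, open at the front; origin at the centre of its underside, front faces its own -x (front face at x = -40), z up. A steel hinge leaf is screwed to the front at its -y (right) edge. A hinge pin lies on its top, fixed; leave it.
- jamb_hinge (a point): point on the vertical axis of the cabinet's hinge holes, mid-height, 120 mm above the bench; axes as the cabinet's, at (-43.5, -74.5, 120) in its frame. Three fixed knuckles, 14 diameter x 14 high, are centred 33 below, at and 33 above it; the two gaps between are 19 high, centred 16.5 below and above. The cabinet's edge is 9.5 from the axis: a knuckle has 2.5 mm to spare sideways.
- door_mid (a point): centre of the loose wooden door that fits: 16 thick (x) x 124 wide (y) x 140 mm high (z), about 0.36 kg, standing on its lower edge. Steel leaf with TWO knuckles on its -x face at its +y edge; brass knob, 17 proud, on the +x face near the -y edge, 12 below centre. In place its axes are parallel to the cabinet's, same sense, and this point is at (-32, -146, 120) in the cabinet's frame.
- door_hinge (a point): point on the axis of the door's knuckle holes at mid-height; (-11.5, 71.5, 0) mm from door_mid in the door's axes. Its two knuckles, 14 diameter x 14 high, are centred 16.5 below and above. Must come to jamb_hinge.
- spare_door_mid (a point): centre of the other loose door, same size and wood but with THREE knuckles (at mid-height and 33 mm below and above), which cannot mesh with the cabinet's three. The doors swap places from start to start. Leave it alone.
- micrometer: outside micrometer, 147 long (y) x 58 x 17 mm high, lying on the bench, bystander; origin under its middle
- weight: brass calibration weight, 34 diameter x 42 mm high, standing on the bench, bystander; origin at the centre of its underside

How it is judged (in metres and radians):
On the way:
1. the fitting door is gripped and lifted clear of the bench (lower edge 15 mm up or more) (height (world z) of door_mid above 0.085 m and contact force between the fingers and door above 1 N), for 0.2 s.
At the end, for the whole second after the job is handed in: Held in the fingers and still for the last second: hole axes within 3 mm sideways and 3 mm in height, door upright within 0.06 rad, in line with the cabinet front within 0.2 rad (opened outwards), pressing on the cabinet with less than 2.5 N (horizontal distance between door_hinge and jamb_hinge below 0.003 m and z of door_hinge in the frame of jamb_hinge between -0.003 and 0.003 m and angle between door_mid's own z axis and vertical below 0.06 rad and angle between the x axis of door_mid and the x axis of cabinet, either way round below 0.2 rad and y of door_mid in the frame of cabinet below -0.1 m and contact force between the fingers and door above 1 N and contact force between door and cabinet below 2.5 N and linear speed of door below 0.02 m/s); the arm keeps its last pose, push and grip.
It fails at once if the door is forced against the cabinet with more than 30 N (contact force between door and cabinet above 30 N).
It fails at once if the other door is moved by more than 30 mm or tipped (distance of spare_door_mid from where it was at the start of the episode above 0.03 m or angle between spare_door_mid's own z axis and vertical above 0.3 rad).
It fails at once if the micrometer or the weight is moved by more than 30 mm (distance of any of micrometer, weight from where it was at the start of the episode above 0.03 m).
It also fails if it takes over 48 s, if anything falls off the work surface, if the arm or the gripper's body presses on something with over 40 N, if the wrist force passes 120 N, or if a joint passes its speed limit or range.

## Working session

There is one attempt and no reset: what is moved stays moved. The work goes in short steps, each a Python script; the robot and the scene stay as the last script left them, time stands still between calls to the robot, and variables do not carry over. Pictures are saved under pics/ and viewed, and the job is handed in when it is done.

```bash
mkdir -p pics; ls
python3 - <<'E'
from workcell import robot, ik, viewer, order
import cv2
for n in("side","top"):
    cv2.imwrite(f"pics/{n}0.png",viewer.capture(n)); m=viewer.camera_model(n); print(n,m)
print(robot.sense(), robot.tips_ahead)
E
```

```text
pics
side {'fx': 390.61986151170714, 'fy': 390.61986151170714, 'cx': 317.0382089025698, 'cy': 201.19721635721336, 'camera_from_world': array([[ 0.90553816,  0.42425518,  0.00286191, -0.38873469],
       [ 0.37901323, -0.80590476, -0.45482577, -0.14530202],
       [-0.19065576,  0.41294679, -0.89057584,  1.29506   ],
       [ 0.        ,  0.        ,  0.        ,  1.        ]])}
top {'fx': 425.1420888454851, 'fy': 425.1420888454851, 'cx': 313.49159955840673, 'cy': 200.69954465419136, 'camera_from_world': array([[ 0.01880787, -0.99981929, -0.00276573, -0.0321711 ],
       [-0.97337718, -0.01767831, -0.22852646,  0.45356359],
       [ 0.22843627,  0.00699019, -0.97353377,  0.99436422],
       [ 0.        ,  0.        ,  0.        ,  1.        ]])}
{'time_s': 0.1, 'joint_pos': array([58.51991373, 24.93031423,  1.43100796, 90.18341417, -0.66623696,
       64.97565239, -4.30598511]), 'joint_vel': array([ 0.02382644,  0.00379263, -0.03175527, -0.06745051, -0.06456926,
        0.03932835,  0.00714871]), 'joint_efforts': array([ 3.70491383e-03, -6.71759748e+01,  1.02863442e+00, -3.16909432e+01,
        1.59249193e-02,  7.10030799e-03, -4.21269590e-05]), 'tool_pos': array([ 0.2698792 , -0.56332962,  0.30323087]), 'tcp_rot': array([[ 9.01879992e-01,  4.31986094e-01, -7.02933790e-04],
       [ 4.31986653e-01, -9.01879162e-01,  1.22783196e-03],
       [-1.03555005e-04, -1.41101509e-03, -9.99998999e-01]]), 'ft_force': array([-0.44771529, -0.26740492,  0.14820192]), 'torque': array([-0.00718773,  0.03986899,  0.00627622]), 'opening': 0.999505060276286} 0.0726
```

View pics/side0.png

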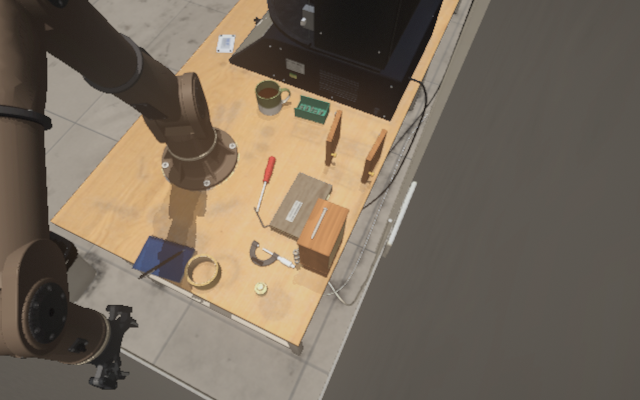

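View pics/top0.png

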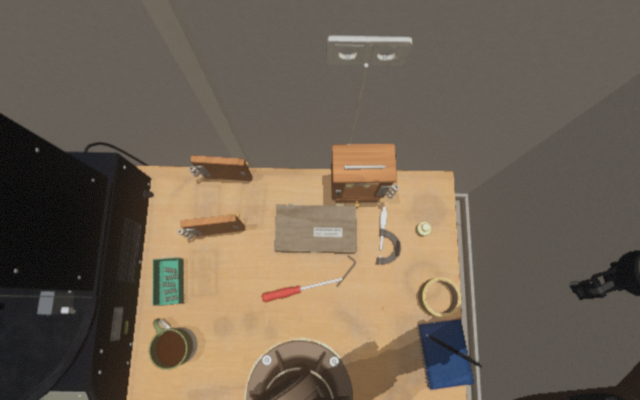

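The side view shows the two doors at about (334,138) and (374,157), the cabinet at (323,237), the micrometer at (270,255) and the weight at (260,289). The top view shows the doors at (220,167) and (212,225), with their knuckles on the left (+y). The cabinet is at (363,173), with its hinge at (389,190). I'll enlarge these.

Run:
```python
import cv2,numpy as np
s=cv2.imread("pics/side0.png");t=cv2.imread("pics/top0.png")
r=lambda im,x,y,w,h,k:cv2.resize(im[y:y+h,x:x+w],None,fx=k,fy=k,interpolation=cv2.INTER_CUBIC)
cv2.imwrite("pics/a.png",r(s,310,95,90,100,6))
cv2.imwrite("pics/b.png",r(t,170,140,90,110,5))
cv2.imwrite("pics/c.png",r(t,320,135,120,140,4))
cv2.imwrite("pics/d.png",r(s,240,180,120,130,4))
```

```text
(no output)
```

View pics/a.png

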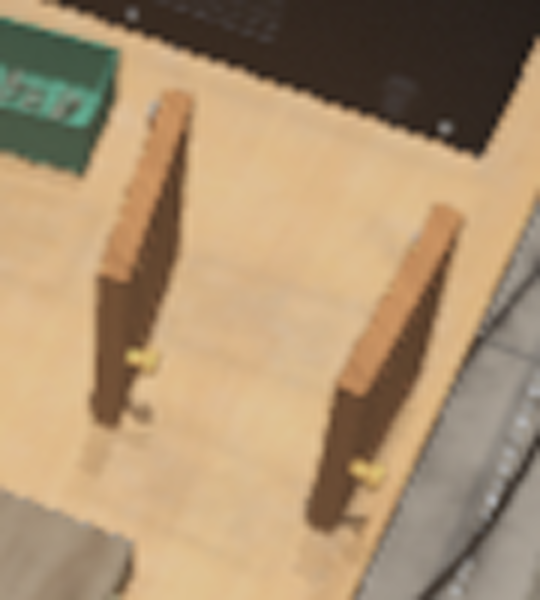

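View pics/b.png

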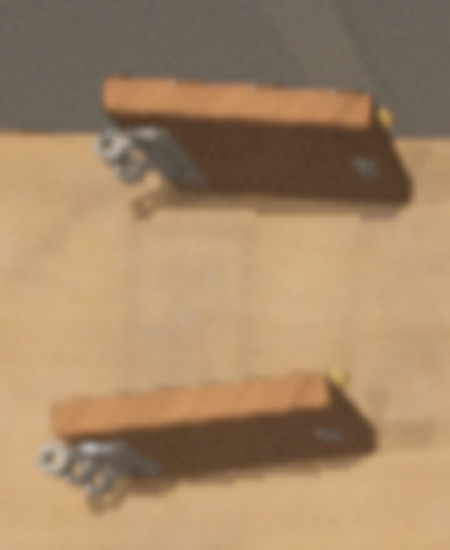

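View pics/c.png

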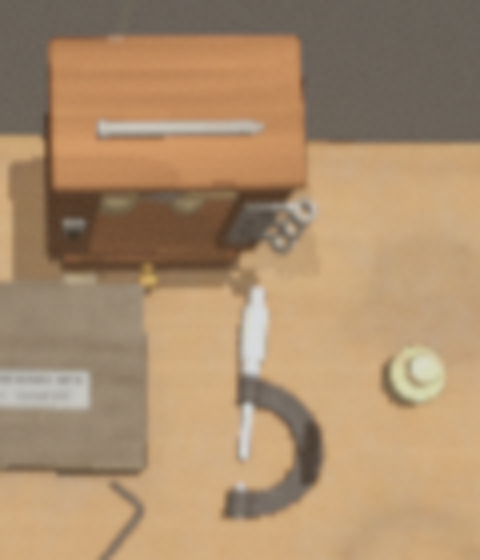

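View pics/d.png

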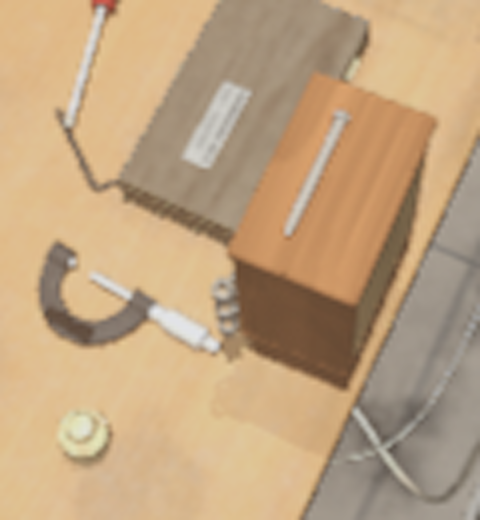

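The far door, at top-view pixel (220,167), has two knuckles, at about (191,169) and (196,172). The near one has three, so the far door is the one that fits. Next I'll measure the top faces.

```bash
cat > h.py <<'E'
import cv2,numpy as np
from workcell import robot, ik, viewer, order
def ray(n,uv):
    m=viewer.camera_model(n);T=m["camera_from_world"];R=T[:3,:3];C=-R.T@T[:3,3]
    uv=np.atleast_2d(uv).astype(float)
    d=np.c_[(uv[:,0]-m["cx"])/m["fx"],(uv[:,1]-m["cy"])/m["fy"],np.ones(len(uv))]@R
    return C,d
def cast(n,uv,z):
    C,d=ray(n,uv); return C+d*((z-C[2])/d[:,2])[:,None]
def proj(n,P):
    m=viewer.camera_model(n);T=m["camera_from_world"];P=np.atleast_2d(P)@T[:3,:3].T+T[:3,3]
    return np.c_[P[:,0]/P[:,2]*m["fx"]+m["cx"],P[:,1]/P[:,2]*m["fy"]+m["cy"]]
E
python3 - <<'E'
import cv2,numpy as np
t=cv2.imread("pics/top0.png");h=cv2.cvtColor(t,cv2.COLOR_BGR2HSV)
s=cv2.cvtColor(cv2.imread("pics/side0.png"),cv2.COLOR_BGR2HSV)
for p in[(220,160),(210,222),(363,155),(250,250),(355,190),(220,173),(215,230)]: print("top",p,h[p[1],p[0]])
for p in[(333,128),(376,150),(325,225),(320,260),(330,170),(336,139),(348,170)]: print("side",p,s[p[1],p[0]])
E
```

```text
top (220, 160) [ 14 132 195]
top (210, 222) [ 14 131 196]
top (363, 155) [ 14 132 195]
top (250, 250) [ 17 103 208]
top (355, 190) [ 13 140 111]
top (220, 173) [ 13 133  90]
top (215, 230) [ 13 130  96]
side (333, 128) [ 14 130 200]
side (376, 150) [ 14 134 164]
side (325, 225) [ 14 131 195]
side (320, 260) [ 13 126 109]
side (330, 170) [ 16  88 215]
side (336, 139) [ 13 133 100]
side (348, 170) [ 17  87 215]
```

```bash
cat >> h.py <<'E'
K=4
def tops(n,im,zs):
    """orange top faces: list of (area px, image centroid, blob contour px)"""
    big=cv2.resize(im,None,fx=K,fy=K,interpolation=cv2.INTER_CUBIC)
    h=cv2.GaussianBlur(cv2.cvtColor(big,cv2.COLOR_BGR2HSV),(5,5),0)
    m=cv2.inRange(h,(9,113,145),(16,255,255))
    m=cv2.morphologyEx(m,cv2.MORPH_OPEN,np.ones((9,9),np.uint8))
    m=cv2.morphologyEx(m,cv2.MORPH_CLOSE,np.ones((25,25),np.uint8))
    out=[]
    for c in cv2.findContours(m,cv2.RETR_EXTERNAL,cv2.CHAIN_APPROX_NONE)[0]:
        if cv2.contourArea(c)<150*K*K: continue
        out.append((c.reshape(-1,2)+.5)/K-.5)
    return out
def rect(n,c,z):
    P=cast(n,c,z)[:,:2]
    (cx,cy),(w,h),a=cv2.minAreaRect((P*1000).astype(np.float32))
    hull=cv2.convexHull((P*1000).astype(np.float32))
    M=cv2.moments(hull)
    return np.array([cx,cy])/1000,(w,h,a),np.array([M["m10"],M["m01"]])/M["m00"]/1000
E
python3 - <<'E'
from h import *
for n in("top","side"):
    im=cv2.imread(f"pics/{n}0.png")
    for c in tops(n,im,0):
        u=c.mean(0)
        for z in(.14,.206):
            r=rect(n,c,z); print(n,u.round(),z,r[0].round(4),np.round(r[1],1),r[2].round(4))
E
```

```text
top [372. 351.] 0.14 [ 0.1148 -0.1536] [17.7 75.2 19.4] [ 0.1143 -0.1514]
top [372. 351.] 0.206 [ 0.1219 -0.1449] [16.5 69.9 19.4] [ 0.1214 -0.1429]
top [207. 220.] 0.14 [0.3846 0.211 ] [ 17.1 123.2   8. ] [0.3846 0.2106]
top [207. 220.] 0.206 [0.3726 0.1939] [ 15.9 114.4   8. ] [0.3726 0.1935]
top [217. 160.] 0.14 [0.526  0.2001] [123.2  15.8  87.1] [0.526  0.2001]
top [217. 160.] 0.206 [0.504  0.1837] [114.4  14.7  87.1] [0.504  0.1837]
top [364. 163.] 0.14 [ 0.5254 -0.1389] [ 91.6 147.4   1. ] [ 0.5254 -0.1389]
top [364. 163.] 0.206 [ 0.5034 -0.1313] [ 85.1 137.    1. ] [ 0.5034 -0.1313]
side [323. 227.] 0.14 [ 0.4968 -0.1067] [ 93.1 147.4   1. ] [ 0.4965 -0.1065]
side [323. 227.] 0.206 [ 0.5078 -0.1332] [ 86.7 137.1   1. ] [ 0.5075 -0.133 ]
side [376. 144.] 0.14 [0.5299 0.1982] [123.5  18.1  86.9] [0.5297 0.1999]
side [376. 144.] 0.206 [0.5385 0.1506] [114.9  16.8  86.9] [0.5383 0.1521]
side [334. 125.] 0.14 [0.3875 0.209 ] [ 19.3 123.2   6.2] [0.3879 0.2105]
side [334. 125.] 0.206 [0.406  0.1606] [ 18.  114.7   6.2] [0.4064 0.162 ]
```

Run:
```python
from h import *
C=np.array([.5055,-.132]);a=np.radians(1);R=np.array([[np.cos(a),-np.sin(a)],[np.sin(a),np.cos(a)]])
J=C+R@[-.0435,-.0745];print(J, C+R@[-.032,-.146])
print("weight",cast("top",(424,229),.03),cast("side",(260,289),.03))
D=np.array([.527,.2])
for n,(x,y,w,h,x2,y2,w2,h2) in {"top":(370,160,50,60,170,140,90,60),"side":(275,225,60,60,350,120,50,80)}.items():
    im=cv2.resize(cv2.imread(f"pics/{n}0.png"),None,fx=8,fy=8,interpolation=cv2.INTER_CUBIC)
    pts=[[*J,z] for z in(.127,.113,.16,.146,.094,.08)]
    yw=np.radians(-2.9);H=D+np.array([[np.cos(yw),-np.sin(yw)],[np.sin(yw),np.cos(yw)]])@[-.0115,.0715]
    pts+=[[*H,z] for z in(.0935,.0795,.0605,.0465)]+[[*D,.14]]
    for q in proj(n,pts): cv2.drawMarker(im,tuple(int(v) for v in (q+.5)*8),(0,0,255),0,8,1)
    cv2.imwrite(f"pics/{n}_J.png",im[y*8:(y+h)*8,x*8:(x+w)*8]);cv2.imwrite(f"pics/{n}_D.png",im[y2*8:(y2+h2)*8,x2*8:(x2+w2)*8])
s=lambda f:cv2.imread("pics/"+f)
A=[s("top_J.png"),s("side_J.png")];hh=480
cv2.imwrite("pics/J.png",cv2.resize(np.hstack(A),(795,433)))
# grasp ik
for P in([.527,.2,.169],[.527,.2,.42],[.476,-.279,.45],[.476,-.279,.22]):
    for yd in(0,):
        print(P,ik(P,np.array([[0,1,0],[1,0,0],[0,0,-1.]])), ik(P,np.array([[0,-1,0],[-1,0,0],[0,0,-1.]])))
```

```text
[ 0.46330683 -0.20724783] [ 0.47605293 -0.27853624]
weight [[ 0.39235635 -0.29855986  0.03      ]] [[ 0.40071779 -0.30598001  0.03      ]]
[0.527, 0.2, 0.169] [  3.27664862  34.46820109 -42.38402495 104.86323836  28.95161851
  52.00980284 -52.48538047] [ 13.71655009  42.46405401 -61.2482824  104.0642979   42.9126405
  60.37765246 115.67660057]
[0.527, 0.2, 0.42] [  9.54197345  22.49051277 -51.09477805  85.17134224  17.5564499
  80.69932628 -42.24846678] [ 14.71811941  25.69849172 -60.85119708  84.79985349  22.45102177
  82.60695099 133.42908862]
[0.476, -0.279, 0.45] [ 38.9435581   14.55098518 -18.42039483  85.24314889   4.61095415
  80.95093305  20.34913816] [  13.80154726   12.92137935   14.1661714    87.33672221   -3.18425157
   80.13717275 -151.83110101]
[0.476, -0.279, 0.22] [ 38.28236414  24.46237584 -18.12171583 105.16252122   9.4285964
  51.83459526  15.83508099] [  10.23217713   23.61323024   19.73287576  107.57060023  -10.09415009
   50.50191956 -145.1137581 ]
```

View pics/J.png

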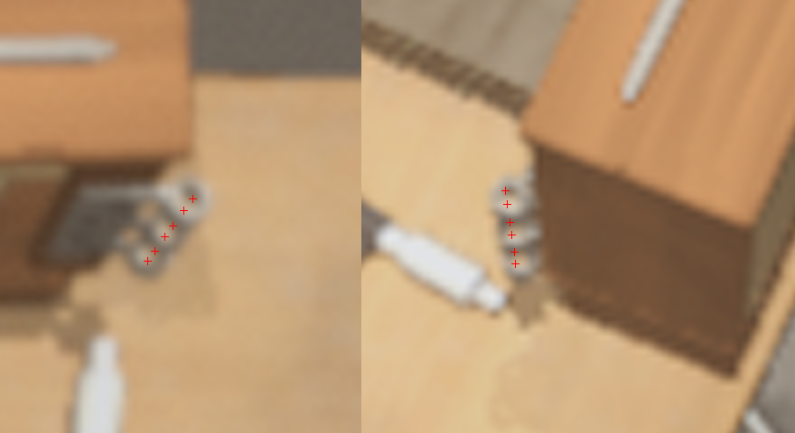

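View pics/top_D.png

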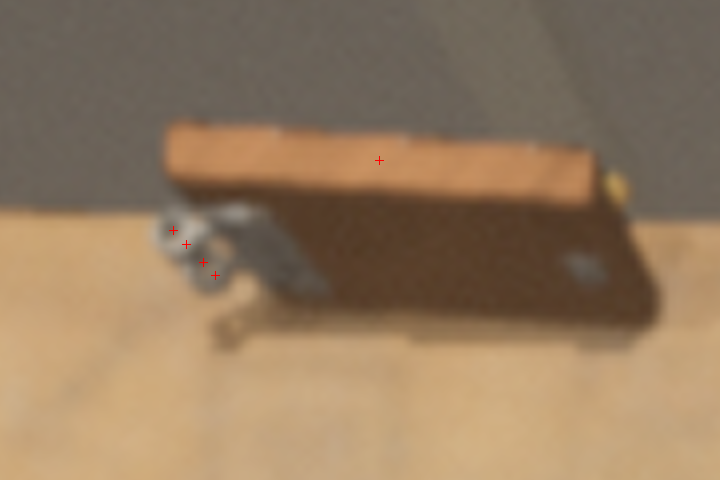

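The projected hinge axes (red marks) land on the jamb and door knuckles in both views, so the measurements agree. Next I'll grasp the far door.

```bash
cat >> h.py <<'E'
def ori(yaw):
    a=np.radians(yaw); y=np.array([np.cos(a),np.sin(a),0]);z=np.array([0,0,-1.]);return np.c_[np.cross(y,z),y,z]
E
python3 - <<'E'
from h import *
s=robot.sense();p=s["tool_pos"];O=ori(-2.9)
robot.servo_line(p+[0,0,.13],feed=.3)
robot.movep([.527,.2,.42],O)
robot.servo_line([.527,.2,.172],O,feed=.15)
q=robot.sense();print(q["time_s"],q["tool_pos"],q["ft_force"])
cv2.imwrite("pics/t1.png",viewer.capture("top"));cv2.imwrite("pics/s1.png",viewer.capture("side"))
E
```

```text
5.3167 [0.52732987 0.20027905 0.17273916] [0.10565264 0.16036676 0.09019647]
```

View pics/t1.png

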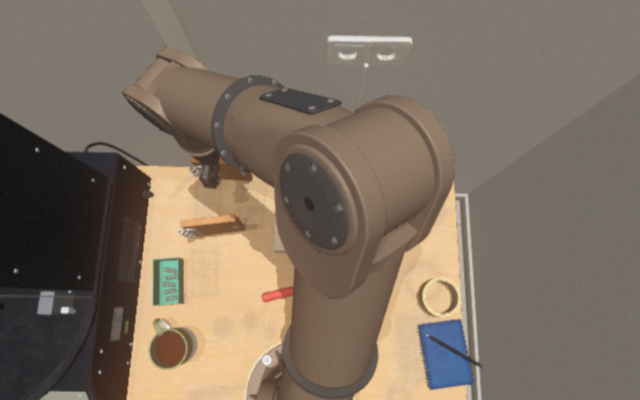

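View pics/s1.png

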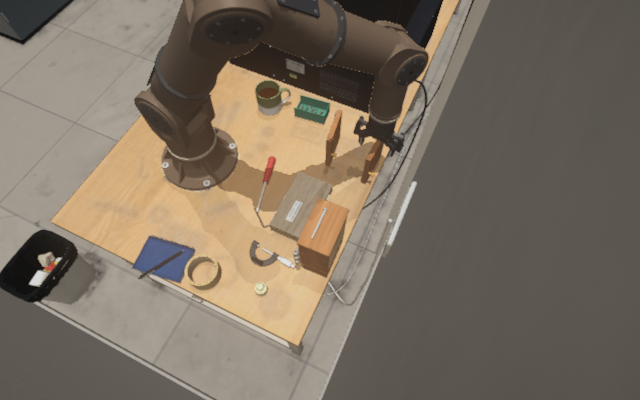

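The side view shows the gripper over the far door at (378,145), with the spare door untouched. I'll grip and lift.

Run:
```python
from h import *
robot.gripper_to(0.0,strength=70)
s=robot.sense();print(s["opening"],s["ft_force"],s["torque"])
robot.servo_line(s["tool_pos"]+[0,0,.25],ori(-2.9),feed=.15)
s=robot.sense();print(s["opening"],s["ft_force"],s["torque"],s["time_s"],s["tool_pos"])
# via, then beside the cabinet, 60 mm short in -y
for P in([.476,0,.44],[.476,-.34,.44],[.476,-.34,.226]): print(ik(P,ori(1)))
cv2.imwrite("pics/s2.png",viewer.capture("side"));cv2.imwrite("pics/t2.png",viewer.capture("top"))
```

```text
0.17720425788726465 [0.45474411 0.15807719 0.93123278] [-0.07293215 -0.10060984  0.05696346]
0.17900588179371457 [ 1.22028914  0.28360441 -4.09217005] [ 0.01509224 -0.01315976 -0.01224163] 7.875 [0.52702125 0.1998291  0.42134231]
[ 41.09756171  12.99646003 -57.13647314  93.71027441  11.08192351
  79.34862902 -16.43098407]
[ 62.65758832  23.52797234 -48.23887913  80.18095557  17.42439486
  83.93703253  15.99975181]
[ 61.90947607  33.29891465 -46.70114495  98.53454067  27.40434508
  60.23908685   6.90519061]
```

View pics/s2.png

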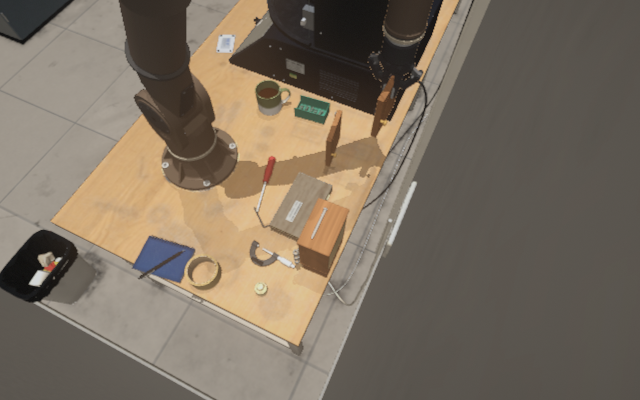

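Run:
```python
from h import *
robot.movep([.45,0,.44],ori(1))
robot.movep([.476,-.34,.44],ori(1))
robot.servo_line([.476,-.34,.2233],ori(1),feed=.15)
robot.wait(.2)
s=robot.sense();print(s["opening"],s["ft_force"],s["torque"],s["time_s"],s["tool_pos"],s["joint_pos"],s["tcp_rot"][:,1])
cv2.imwrite("pics/s3.png",viewer.capture("side"));cv2.imwrite("pics/t3.png",viewer.capture("top"))
```

```text
0.17765381555904286 [ 0.03564582  0.44485529 -2.71338305] [0.01512913 0.04900535 0.06060363] 11.9167 [ 0.47618387 -0.34012921  0.22383954] [ 60.29110265  32.55645113 -43.9810895   98.80086271  25.81541845
  59.18432917   8.2621139 ] [9.99849171e-01 1.73542990e-02 6.80546372e-04]
```

View pics/s3.png

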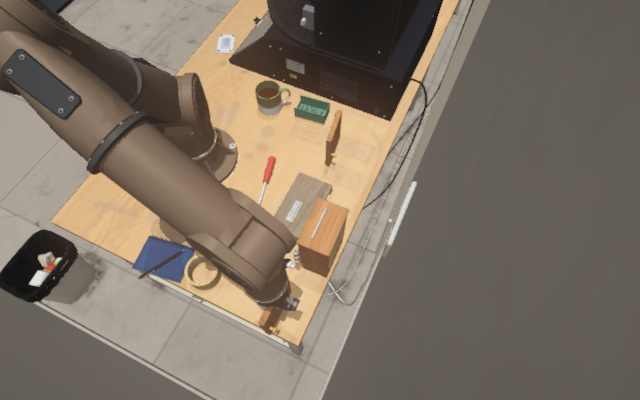

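View pics/t3.png

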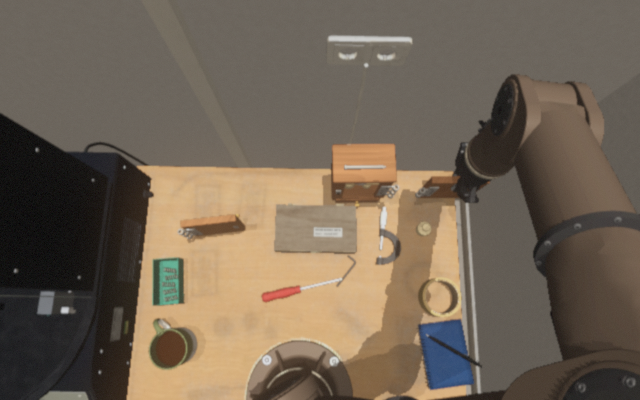

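The top view shows the door's hinge end at (425,188), beside the jamb knuckles at (390,190), with nothing in the way. In the side view the arm covers most of the door. I'll zoom in and predict where the knuckles should be.

```bash
cat >> h.py <<'E'
def doorpts(tool,yaw,dz=0):
    # nominal door points from tool pose (grasp at door centre, grasped at tool z .1727 with door mid .07)
    a=np.radians(yaw);R=np.array([[np.cos(a),-np.sin(a),0],[np.sin(a),np.cos(a),0],[0,0,1]])
    mid=np.array([tool[0],tool[1],tool[2]-.1027+dz]); return mid,R
E
python3 - <<'E'
from h import *
s=robot.sense();mid,R=doorpts(s["tool_pos"],1);print(mid)
L=np.array([[-.0115,.0715,z] for z in(.0235,.0095,-.0095,-.0235)]+[[-.008,.062,.07],[.008,.062,.07],[-.008,.062,-.07],[-.008,.02,.07],[.008,.02,.07]])
for n,(x,y,w,h) in {"t3":(370,150,100,70),"s3":(240,220,100,120)}.items():
    nn={"t":"top","s":"side"}[n[0]]
    im=cv2.resize(cv2.imread(f"pics/{n}.png"),None,fx=7,fy=7,interpolation=cv2.INTER_CUBIC)
    for q in proj(nn,mid+L@R.T): cv2.drawMarker(im,tuple(int(v) for v in (q+.5)*7),(0,0,255),0,8,1)
    cv2.imwrite(f"pics/{n}z.png",im[y*7:(y+h)*7,x*7:(x+w)*7])
E
```

```text
[ 0.47607831 -0.34007385  0.12087995]
```

View pics/t3z.png

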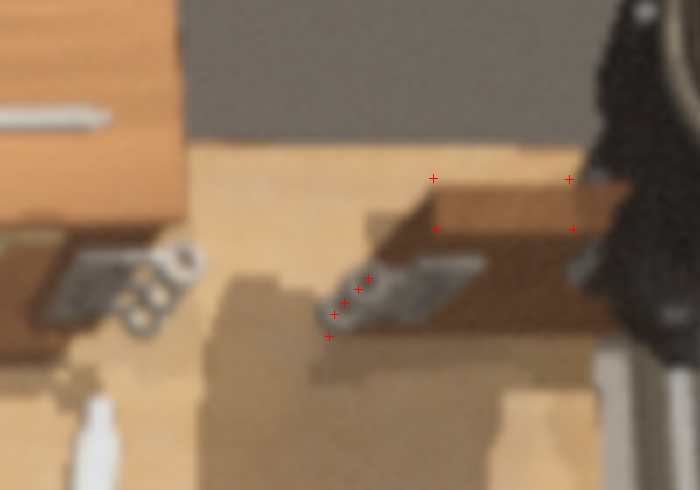

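Run:
```python
import cv2
i=cv2.imread("pics/s3z.png");print(i.shape);cv2.imwrite("pics/s3zz.png",i[140:740])
```

```text
(840, 700, 3)
```

View pics/s3zz.png

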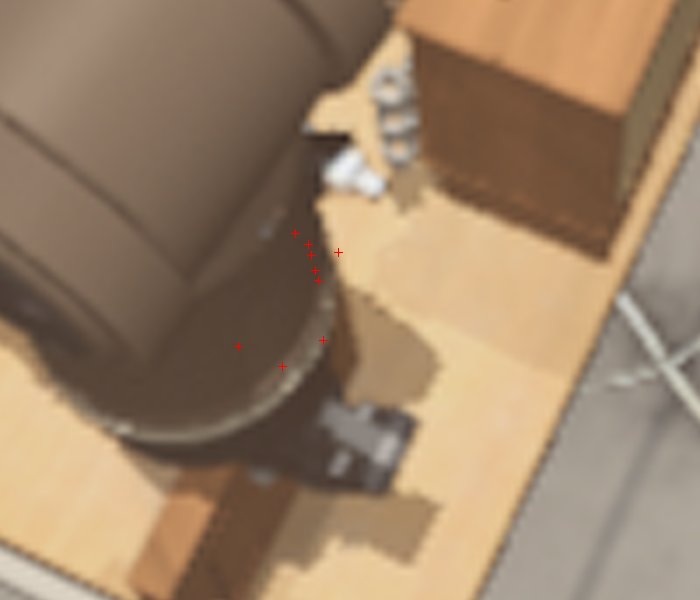

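The knuckle marks match within a pixel. I'll measure the held door's top edges in the top camera, the same one that saw the cabinet, so the calibration bias cancels.

```bash
cat >> h.py <<'E'
def cross(n,im,A,B,z,N=25,half=.006):
    """subpixel edge between world pts A,B (xy) at height z: profile perpendicular, max gradient; returns world xy pts"""
    A=np.array(A);B=np.array(B);t=(B-A)/np.linalg.norm(B-A);nn=np.array([-t[1],t[0]])
    g=cv2.GaussianBlur(cv2.cvtColor(im,cv2.COLOR_BGR2LAB).astype(np.float32),(0,0),.7)
    o=np.linspace(-half,half,61);out=[]
    prof=0;
    for s in np.linspace(.1,.9,N):
        W=A+(B-A)*s+o[:,None]*nn;uv=proj(n,np.c_[W,np.full(61,z)]).astype(np.float32)
        v=cv2.remap(g,uv[:,:1],uv[:,1:],cv2.INTER_CUBIC)[:,0]
        prof=prof+v
        d=np.linalg.norm(np.gradient(v,axis=0),axis=1); k=d.argmax(); w=np.where(np.abs(np.arange(61)-k)<10,d,0)
        out.append((w*o).sum()/w.sum())
    return np.median(out),np.polyfit(np.linspace(.1,.9,N),out,1)[0]/np.linalg.norm(B-A), np.std(out)
def doormeas(im,tool,yaw,z,ylo=.018,n="top"):
    a=np.radians(yaw);R=np.array([[np.cos(a),-np.sin(a)],[np.sin(a),np.cos(a)]]);m=np.array(tool[:2])
    w=lambda p:m+R@np.array(p)
    r={}
    # normals: edge along +y -> nn = -x ; 
    r["front(-x face)"]=cross(n,im,w([-.008,ylo]),w([-.008,.06]),z)
    r["back(+x face)"]=cross(n,im,w([.008,ylo]),w([.008,.06]),z)
    r["end(+y)"]=cross(n,im,w([-.007,.062]),w([.007,.062]),z)  # along +x -> nn=+y
    return r
def cabmeas(im,n="top",C=(.5034,-.1313),yaw=1.0,z=.206,hw=(.043,.068)):
    a=np.radians(yaw);R=np.array([[np.cos(a),-np.sin(a)],[np.sin(a),np.cos(a)]]);w=lambda p:np.array(C)+R@np.array(p)
    x,y=hw
    return {"front":cross(n,im,w([-x,-y]),w([-x,y]),z),"back":cross(n,im,w([x,-y]),w([x,y]),z),"right":cross(n,im,w([-x,-y]),w([x,-y]),z),"left":cross(n,im,w([-x,y]),w([x,y]),z)}
E
python3 - <<'E'
from h import *
im=cv2.imread("pics/t3.png");s=robot.sense()
for z in(.191,):
    for k,v in doormeas(im,s["tool_pos"],1,z).items(): print(k,np.round(np.array(v)*1000,2))
i0=cv2.imread("pics/top0.png")
for k,v in cabmeas(i0).items(): print("cab",k,np.round(np.array(v)*1000,2))
for k,v in cabmeas(cv2.imread("pics/side0.png"),"side",(.5078,-.1332)).items(): print("cab side",k,np.round(np.array(v)*1000,2))
# original door under the same edge finder
for k,v in doormeas(i0,[.526,.2001],-2.9,.14,-.05).items(): print("door0",k,np.round(np.array(v)*1000,2))
E
```

```text
front(-x face) [ 1.65 10.95  0.17]
back(+x face) [2.17 1.43 0.02]
end(+y) [  3.49 119.46   1.88]
cab front [-2.26 18.4   1.02]
cab back [-1.36 19.53  0.9 ]
cab right [ 1.2  26.35  1.08]
cab left [-1.13  2.97  1.52]
cab side front [-0.   11.34  0.71]
cab side back [  0.84 -32.9    2.34]
cab side right [ 1.42 26.78  1.28]
cab side left [ 0.62 17.67  0.85]
door0 front(-x face) [-0.22  3.72  0.54]
door0 back(+x face) [-0.62 11.42  0.84]
door0 end(+y) [5.000e-02 5.694e+01 4.800e-01]
```

Run:
```python
from h import *
for n,(x,y,w,h) in {"top0":(380,178,24,24),"t3":(412,182,24,24),"side0":(286,240,24,30)}.items():
    im=cv2.imread(f"pics/{n}.png")[y:y+h,x:x+w]
    big=cv2.resize(im,None,fx=16,fy=16,interpolation=cv2.INTER_CUBIC)
    for k in range(0,w,4): cv2.putText(big,str(x+k),(k*16,10),0,.35,(0,0,255),1)
    for k in range(4,h,4): cv2.putText(big,str(y+k),(0,k*16+8),0,.35,(0,0,255),1)
    cv2.imwrite(f"pics/z_{n}.png",big)
a,b=[cv2.imread(f"pics/z_{n}.png") for n in("top0","t3")]
cv2.imwrite("pics/z1.png",np.hstack([a,b]))
```

```text
(no output)
```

View pics/z1.png

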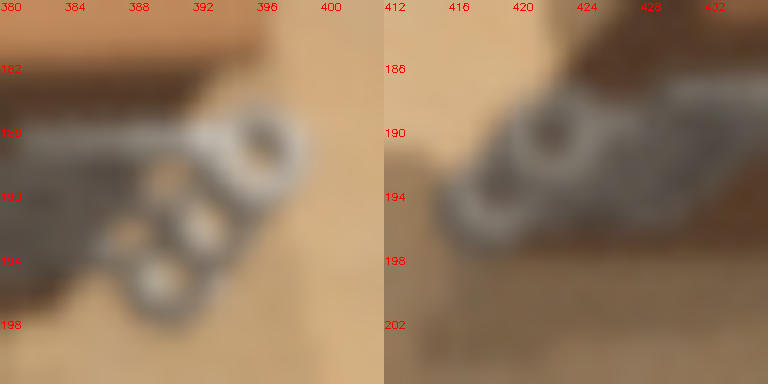

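View pics/z_side0.png

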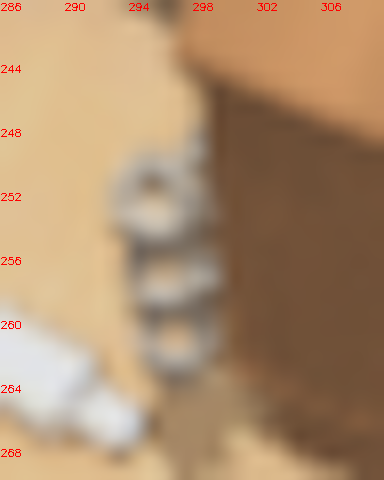

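Run:
```python
from h import *
J=cast("top",(395.85,186.7),.160)[0];D=cast("top",(421.95,190.0),.1444)[0];Js=cast("side",(295.3,251.7),.160)[0]
print("jamb top",J,"side",Js,"door",D)
s=robot.sense();mid,R=doorpts(s["tool_pos"],1);print("door kin",mid+R@[-.0115,.0715,.0235]); print("move (top cam)",J-D)
# cabinet yaw from front edge & lid-based J
for yaw in(1,1.5,2):
    a=np.radians(yaw);r=np.array([[np.cos(a),-np.sin(a)],[np.sin(a),np.cos(a)]]);print(yaw,np.array([.5050,-.1315])+r@[-.0435,-.0745])
c0=[c for c in tops("top",cv2.imread("pics/top0.png"),0) if abs(c.mean(0)[0]-364)<8][0]
p=cv2.approxPolyDP((c0*10).astype(np.int32),60,True).reshape(-1,2)/10;P=cast("top",p,.206);print(P[:,:2].round(4).tolist())
```

```text
jamb top [ 0.46406449 -0.20663226  0.16      ] side [ 0.46622942 -0.20818106  0.16      ] door [ 0.46169106 -0.2681732   0.1444    ]
door kin [ 0.46333221 -0.26878544  0.14437995]
move (top cam) [0.00237343 0.06154094 0.0156    ]
1 [ 0.46280683 -0.20674783]
1.5 [ 0.46346509 -0.20711317]
2 [ 0.46412651 -0.20747274]
[[0.542, -0.0631], [0.4614, -0.066], [0.4644, -0.1991], [0.5473, -0.1943]]
```

```bash
cat > look.py <<'E'
from h import *
import sys
def look(tag,yaw=1.5):
    s=robot.sense();t=viewer.capture("top");sd=viewer.capture("side")
    print("t",s["time_s"],"tool",s["tool_pos"].round(4),"F",s["ft_force"].round(2),"M",s["torque"].round(2),"op",round(s["opening"],3))
    cv2.imwrite(f"pics/{tag}_t.png",t);cv2.imwrite(f"pics/{tag}_s.png",sd)
    out=[]
    for im,(x,y,w,h) in((t,(380,165,50,40)),(sd,(270,230,45,50))):
        k=12 if w==50 else 9.6
        b=cv2.resize(im[y:y+h,x:x+w],None,fx=k,fy=k,interpolation=cv2.INTER_CUBIC)
        for i in range(0,w,5): cv2.putText(b,str(x+i),(int(i*k),10),0,.35,(0,0,255),1)
        for i in range(5,h,5): cv2.putText(b,str(y+i),(0,int(i*k)+8),0,.35,(0,0,255),1)
        out.append(b)
    cv2.imwrite(f"pics/{tag}_tz.png",out[0]);cv2.imwrite(f"pics/{tag}_sz.png",out[1])
E
python3 - <<'E'
from look import *
robot.servo_line([.4789,-.300,.2224],ori(1.5),feed=.06); robot.wait(.3); look("a1")
E
```

```text
t 13.1333 tool [ 0.4788 -0.3003  0.2224] F [-0.39 -0.47 -3.48] M [-0.02 -0.01  0.04] op 0.178
```

View pics/a1_tz.png

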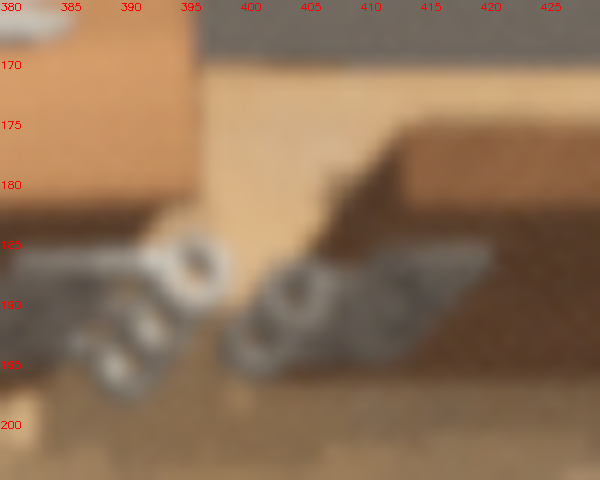

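View pics/a1_sz.png

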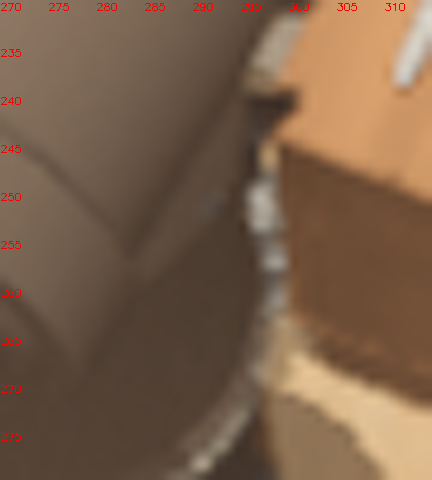

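Run:
```python
from h import *
px=lambda a,b:np.array([380+(a+.5)/12-.5,165+(b+.5)/12-.5])
est=[]
for q,z in(((195,267),.16),((150,328),.127),((113,368),.094)):
    w=cast("top",px(*q),z)[0];print("jamb",z,w)
for q,z in(((297,292),.1433),((257,333),.1103)): print("door",z,cast("top",px(*q),z)[0])
J=cast("top",px(195,267),.16)[0]
for z in(.16,.127,.094): print((proj("top",[[J[0],J[1],z]])[0]-[380,165])*12)
im=cv2.imread("pics/a1_t.png");s=robot.sense()
for k,v in doormeas(im,s["tool_pos"],1.5,.1898).items(): print(k,np.round(np.array(v)*1000,2))
```

```text
jamb 0.16 [ 0.46385152 -0.20649759  0.16      ]
jamb 0.127 [ 0.46063765 -0.2039509   0.127     ]
jamb 0.094 [ 0.46093656 -0.20250271  0.094     ]
door 0.1433 [ 0.46388885 -0.22875165  0.1433    ]
door 0.1103 [ 0.46435387 -0.22776348  0.1103    ]
[189.5 261.5]
[157.44372377 306.44843037]
[127.43209956 348.52990583]
front(-x face) [ 2.08 -8.08  0.36]
back(+x face) [  2.28 -78.37   1.02]
end(+y) [  3.87 -94.62   1.67]
```

Run:
```python
from look import *
O=ori(1.5)
f0=robot.sense()["ft_force"]
for y in(-.294,-.289,-.286,-.283,-.2805,-.2785):
    robot.servo_line([.4789,y,.2224],O,feed=.02); robot.wait(.1);s=robot.sense();d=s["ft_force"]-f0;print(y,s["tool_pos"].round(4),d.round(2),s["torque"].round(2))
    if np.linalg.norm(d)>4: print("stop");break
robot.wait(.2);look("a2")
```

```text
-0.294 [ 0.4789 -0.294   0.2224] [ 0.58 -0.63  0.97] [-0.02 -0.03 -0.02]
-0.289 [ 0.4789 -0.2891  0.2224] [ 0.91 -1.23 -0.68] [-0.12  0.03  0.  ]
-0.286 [ 0.4789 -0.286   0.2224] [-0.34 -0.69  0.08] [ 0.   -0.01 -0.02]
-0.283 [ 0.4789 -0.283   0.2224] [-0.01 -0.44 -0.56] [0.   0.   0.02]
-0.2805 [ 0.4789 -0.2805  0.2224] [-0.37 -0.49 -0.79] [-0.04 -0.   -0.02]
-0.2785 [ 0.4789 -0.2785  0.2224] [ 0.38 -0.64 -0.14] [ 0.01  0.01 -0.03]
t 16.0083 tool [ 0.4789 -0.2785  0.2224] F [ 0.32  0.27 -3.37] M [-0.01  0.04  0.02] op 0.178
```

View pics/a2_tz.png

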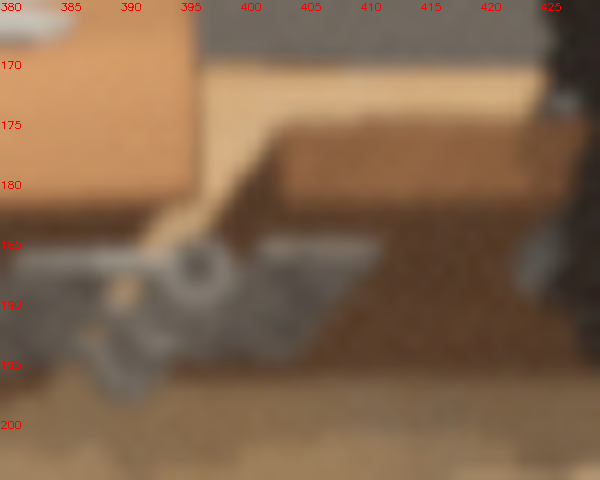

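View pics/a2_s.png

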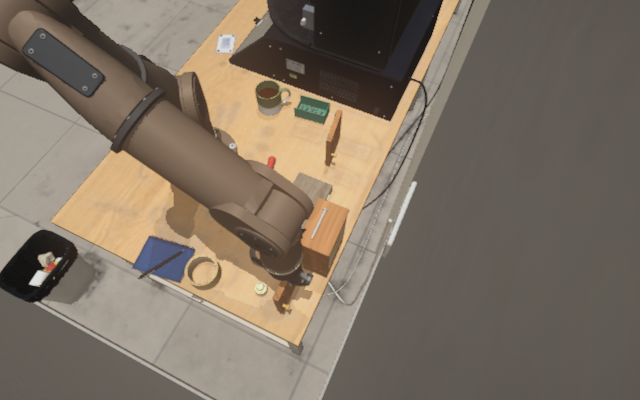

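The door is meshed and I see no contact force. As an independent check in x, I'll get the side camera's local bias from the visible -y end of the door top.

Run:
```python
from h import *
for f,tool,yaw in(("s3",[.4762,-.3401,.2238],1),("a1_s",[.4788,-.3003,.2224],1.5),("a2_s",[.4789,-.2785,.2224],1.5)):
    im=cv2.imread(f"pics/{f}.png");a=np.radians(yaw);R=np.array([[np.cos(a),-np.sin(a)],[np.sin(a),np.cos(a)]]);w=lambda p:np.array(tool[:2])+R@np.array(p)
    z=tool[2]-.0327
    print(f,[np.round(np.array(cross("side",im,w(p),w(q),z))*1000,2) for p,q in(([-.008,-.06],[-.008,-.035]),([.008,-.06],[.008,-.035]),([-.007,-.062],[.007,-.062]))])
    C=np.array([[-.008,-.062,z],[.008,-.062,z],[.008,-.03,z],[-.008,-.03,z]]);C[:,:2]=C[:,:2]@R.T+tool[:2]
    b=cv2.resize(im,None,fx=10,fy=10,interpolation=cv2.INTER_CUBIC);q=proj("side",C)
    for u in q: cv2.drawMarker(b,tuple(int(v) for v in (u+.5)*10),(0,0,255),0,10,1)
    x,y=(q.mean(0)-[20,22]).astype(int);cv2.imwrite(f"pics/e_{f}.png",b[y*10:(y+44)*10,x*10:(x+40)*10])
cv2.imwrite("pics/e.png",np.hstack([cv2.imread(f"pics/e_{f}.png") for f in("s3","a2_s")]))
```

```text
s3 [array([-0.99,  8.72,  0.59]), array([-0.3 , 18.63,  0.57]), array([ -5.14, -69.72,   0.32])]
a1_s [array([-1.04, 82.04,  1.34]), array([ -0.5 , -23.08,   0.52]), array([ -4.24, 205.04,   1.86])]
a2_s [array([ -0.41, -25.54,   1.56]), array([-0.29, 27.72,  0.54]), array([ -2.9 , 305.83,   1.99])]
```

View pics/e.png

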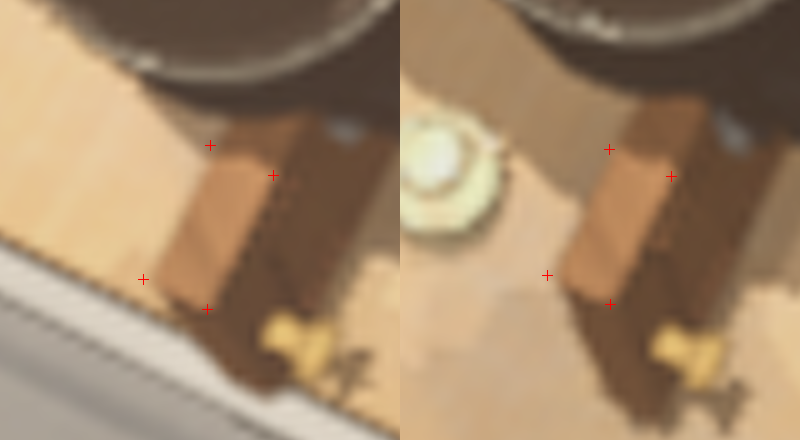

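Both cameras put the jamb axis at x ≈ 0.4654 and the door axis is at 0.4655. For y, I'll carefully feel for the nominal 2.5 mm side clearance.

Run:
```python
from h import *
O=ori(1.5)
def F():
    return np.mean([ (robot.wait(.03),robot.sense()["ft_force"])[1] for _ in range(6)],0)
f0=F();print(f0.round(2))
for y in(-.2781,-.2776,-.2772,-.2768,-.2764,-.276,-.2756):
    robot.servo_line([.4789,y,.2224],O,feed=.01);d=F()-f0;s=robot.sense();print(y,s["tool_pos"].round(4),d.round(2),s["torque"].round(2))
    if abs(d[1])>1.8 or np.linalg.norm(d)>3: print("contact");break
robot.servo_line([.4789,-.2781,.2224],O,feed=.01);print((F()-f0).round(2),robot.sense()["time_s"])
```

```text
[ 0.3   0.16 -3.51]
-0.2781 [ 0.4789 -0.2781  0.2224] [-0.15 -0.5   0.28] [-0.03  0.02  0.01]
-0.2776 [ 0.4789 -0.2776  0.2224] [-0.43 -0.24  0.28] [-0.01  0.01 -0.02]
-0.2772 [ 0.4789 -0.2772  0.2224] [-0.53 -0.62  0.12] [-0.05 -0.    0.02]
-0.2768 [ 0.4789 -0.2768  0.2224] [ 0.05 -0.29  0.09] [ 0.04 -0.02  0.02]
-0.2764 [ 0.4789 -0.2764  0.2224] [-0.21  0.    0.32] [-0.04  0.02  0.04]
-0.276 [ 0.4789 -0.276   0.2224] [-0.49 -0.4   0.19] [-0.02 -0.06 -0.01]
-0.2756 [ 0.4789 -0.2756  0.2224] [-0.42 -0.55  0.39] [ 0.01 -0.01 -0.  ]
[-0.39 -0.32  0.09] 20.0583
```

Run:
```python
from h import *
O=ori(1.5)
def F():
    return np.mean([ (robot.wait(.03),robot.sense()["ft_force"])[1] for _ in range(6)],0)
robot.servo_line([.4789,-.2756,.2224],O,feed=.02)
f0=np.array([0,-.1,-3.3]);c=None
for y in np.arange(-.2752,-.2715,.0004):
    robot.servo_line([.4789,y,.2224],O,feed=.01);d=F()-f0;s=robot.sense();print(round(y,4),s["tool_pos"].round(4),d.round(2),s["torque"].round(2))
    if abs(d[1])>1.6 or np.linalg.norm(d)>3: c=y;print("contact");break
yt=(c-.0025-.0003) if c else -.2765
robot.servo_line([.4789,yt,.2224],O,feed=.01);print(yt,(F()-f0).round(2),robot.sense()["time_s"])
```

```text
-0.2752 [ 0.4789 -0.2752  0.2224] [ 0.39 -0.58  0.27] [-0.14 -0.01 -0.02]
-0.2748 [ 0.4789 -0.2751  0.2225] [ 0.06 -2.13  0.43] [-0.53  0.04  0.03]
contact
-0.2776 [0.06 0.27 0.24] 21.8667
```

Contact came at y ≈ -0.2752, which puts the ideal at -0.2777. Vision gave -0.2781 and the door is now at -0.2776. One last look covers uprightness and the bystanders.

Run:
```python
from look import *
look("f")
s=robot.sense();mid,R=doorpts(s["tool_pos"],1.5)
L=np.array([[x,y,z] for x in(-.008,.008) for y in(-.062,.062) for z in(-.07,.07)])
t=cv2.imread("pics/f_t.png");sd=cv2.imread("pics/f_s.png");o=[]
for n,im,(x,y) in(("top",t,(380,160)),("side",sd,(255,260))):
    b=cv2.resize(im,None,fx=6,fy=6,interpolation=cv2.INTER_CUBIC)
    for q in proj(n,mid+L@R.T): cv2.drawMarker(b,tuple(int(v) for v in (q+.5)*6),(0,0,255),0,10,1)
    o.append(b[y*6:(y+65)*6,x*6:(x+65)*6])
cv2.imwrite("pics/f.png",np.hstack(o))
i0=cv2.imread("pics/top0.png");d=cv2.absdiff(t,i0).max(2)
for nm,(x,y,w,h) in {"spare":(175,208,72,32),"weight":(416,220,17,18),"micro":(375,205,28,62)}.items(): print(nm,d[y:y+h,x:x+w].mean().round(1))
cv2.imwrite("pics/f2.png",np.hstack([cv2.resize(k[195:275,170:440],None,fx=1.45,fy=3) for k in(i0,t)]))
```

```text
t 21.8667 tool [ 0.4789 -0.2775  0.2224] F [-0.13 -0.66 -2.34] M [ 0.01  0.03 -0.01] op 0.179
spare 10.4
weight 9.2
micro 40.6
```

View pics/f.png

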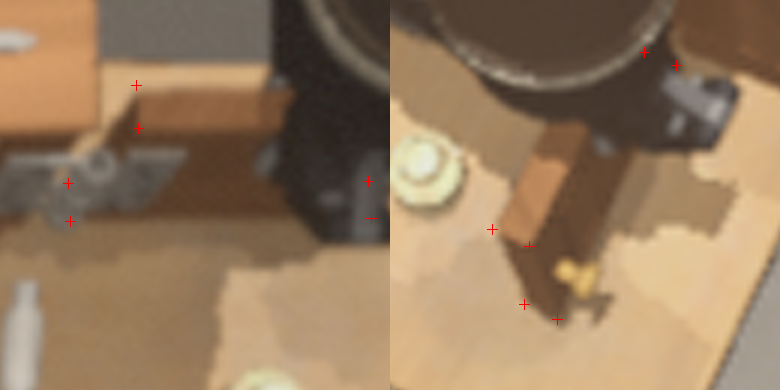

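View pics/f2.png

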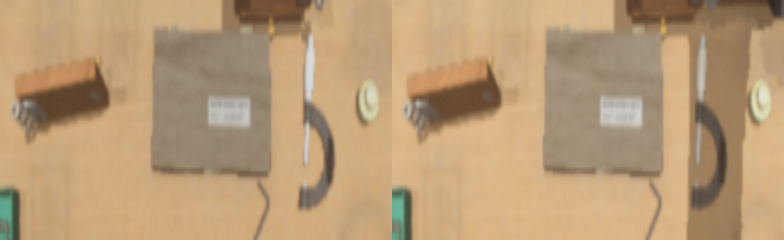

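The predicted corner marks show the same small offset at the top and bottom of the door, so it hangs upright. The spare door, micrometer and weight are where they were; only shadows changed. I'll hand it in.

Run:
```python
from workcell import robot,order
robot.wait(.3);s=robot.sense();print(s["time_s"],s["tool_pos"],s["ft_force"])
order.close_job()
```

```text
22.2667 [ 0.47891211 -0.27758149  0.22240855] [-0.27185147  0.00657201 -3.1981238 ]
the job is handed in; nothing more can be done
```

I picked up the two-knuckle door (the far one), carried it over to the cabinet and slid its knuckles in between the jamb's. I handed the job in at 22.3 s with the door held upright and still; no verdict is reported.

**Last checks**
- **Sideways (y):** the door touched lightly (about 2 N) at y ≈ -0.2752, so the ideal was about -0.2777; it was left at -0.2776. Vision alone had said -0.2781.
- **Sideways (x):** both cameras, corrected for local bias, put the jamb axis at about 0.4654, and the door's axis was at 0.4655. The cabinet's lid edge suggested about 1 mm more in +x; I kept the knuckle reading.
- **Height:** this came from the arm's own position only, with no direct measurement. The knuckles went in without any vertical contact, which keeps them within 2.5 mm.
- **Force:** the sensor showed only the door's weight at the end, so I saw no sign of pressing on the cabinet.
- **Upright and bystanders:** the door showed no visible tilt, and the spare door, weight and micrometer had not moved.

**Disagreements:** uncorrected, the two cameras differed by 2–4 mm in x. The edge-finder was also unreliable on the door's short ends, so I did not use those readings.

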